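Fit the filter and hold a dye cartridge on the tilted filling nipple

TASK

Make the dye filling station ready and open its valve: first stand the white filter upright in the black round well and let go of it. Then press the magenta cartridge's brass coupler squarely onto the tilted steel nipple until it snaps, push it on until it is fully home against the steel collar, and finish still gripping it and holding it there against the valve spring. Leave the two squeeze bottles and the black pot standing where they are.

Things in the scene. Friction and masses are not known exactly. Their poses are not given: they have to be found in the camera images.
- station: Filling station, fixed: aluminium plate 150 x 270 mm, 12 mm thick, origin under its centre. y runs along the plate from the nipple (y -80 mm) to the well (y +80 mm); x points away from the robot.
- nipple: Steel nipple, 22 mm across, 40 mm long (last 8 mm taper to 13 mm), on a blue block. Origin on its axis at the face of the dark steel collar (50 mm across) on which the coupler's mouth comes to rest, 70 mm above the table. z is its axis, pointing out of it, up and leaning 25 degrees from vertical towards station -x (the robot's side); y is level, the station's y.
- valve (a joint): How far the orange valve pin (8 mm across, 12 mm proud of the nipple's end) is pushed in (m): 0 free, 0.010 with the coupler fully home. Its spring pushes back with 5 N at first touch (mouth 10 mm short of the collar, about where it snaps) and 12 N fully home; let go, a snapped-on coupler springs back and the valve closes.
- catch_a (a joint): Brass spring ball that sticks out 2.5 mm from the nipple at its +y side, 20 mm above the collar: how far it is pushed in (m). 0 out, 0.001 to 0.002 while the lip passes, 0 again once it has snapped behind the 6 mm thick lip. Passing both balls takes about 7 to 15 N, from 23 mm short of the collar.
- catch_b (a joint): the same ball on the nipple's -y side
- cartridge_centre (a point): Centre of the loose round dye cartridge (220 g, 110 mm tall), standing on its mouth; z along its axis, mouth to white top. Lower 48 mm: brass and steel coupler 48 mm across; then magenta body 38 mm across, 58 mm long: grip it there, fingertips just above the coupler's step, which can take the push; 4 mm white cap. Fully home this point is 55 mm from the nipple's origin along its z.
- cartridge_mouth (a point): centre of the cartridge's mouth, 55 mm below its centre, same axes; a bore 24 mm across goes over the nipple, at any turn about its axis
- filter_centre (a point): Centre of the loose white filter with green ends, a plain cylinder 32 mm across and 80 mm tall (90 g), standing upright; z along its axis; either end may go down.
- well_floor (a point): Centre of the floor of the round black well on the station plate, 12 mm above the table; bore 38 mm across, 28 mm deep, rim 54 mm across and 40 mm above the table. Axes as the station's, z up.
- bottle_teal: loose teal squeeze bottle with white spout, 54 mm across, 150 mm tall, origin under its centre; leave alone
- bottle_violet: the same in violet; leave alone
- dye_pot: loose black pot with lid, 70 mm across, 70 mm tall, origin under its centre; leave alone
Mind the look-alikes: they are no part of the job. There is more than one size of the part that bears filter_centre; the job needs the smaller.

How it is judged:
On the way, in this order (a step that is already met when the one before it is completed fails the run):
1. the filter stands upright in the well, down on its floor, let go (horizontal distance between filter_centre and well_floor below 0.006 m and z of filter_centre in the frame of well_floor between 0.036 and 0.044 m and angle between filter_centre's own z axis and vertical below 0.14 rad and contact force between the fingers and filter below 0.3 N), for 0.2 s.
2. the coupler has snapped onto the nipple and is pushed home, valve open (z of cartridge_centre in the frame of nipple between 0.05 and 0.059 m and x of cartridge_centre in the frame of nipple between -0.005 and 0.005 m and y of cartridge_centre in the frame of nipple between -0.005 and 0.005 m and angle between the z axis of cartridge_centre and the z axis of nipple, either way round below 0.09 rad and value of joint valve above 0.007 m and value of joint each of catch_a, catch_b below 0.0012 m and contact force between the fingers and cartridge above 2 N), for 0.3 s.
At the end, for the whole second after the job is handed in: Filter in the well, let go: centre within 6 mm of its axis, 4 mm of full depth, 8 degrees of upright. Cartridge square on the nipple (5 degrees, 5 mm), within 4 mm of fully home, both balls out within 1.2 mm, valve pin in more than 7 mm, fingers gripping it with over 2 N; both at rest (all of step 1 and all of step 2 and linear speed of each of cartridge, filter below 0.02 m/s); the arm keeps its last pose, push and grip.
It fails at once if the teal bottle is moved more than 30 mm or tipped (distance of bottle_teal from where it was at the start of the episode above 0.03 m or angle between bottle_teal's own z axis and vertical above 0.3 rad).
It fails at once if the violet bottle is moved more than 30 mm or tipped (distance of bottle_violet from where it was at the start of the episode above 0.03 m or angle between bottle_violet's own z axis and vertical above 0.3 rad).
It fails at once if the black pot is moved more than 30 mm or tipped (distance of dye_pot from where it was at the start of the episode above 0.03 m or angle between dye_pot's own z axis and vertical above 0.3 rad).
It also fails if it takes over 62 s, if anything falls off the work surface, if the arm or the gripper's body presses on something with over 40 N, if the wrist force passes 120 N, or if a joint passes its speed limit or range.

ROBOT

A 7-joint arm with a two-finger parallel gripper is mounted at the origin on the work surface. World frame = base frame: x ahead of the robot, y to its left, z up, the work surface at z = 0. Lengths are in m, angles in rad, forces in N, time in s.
With the tool pointing down it reaches from about 0.425 to 0.925 m from the base axis. Payload 6.8 kg.
Tool frame: the origin (TCP) lies at the very end of the fingers, on their centre line; the grasp point (between the pads) lies 19 mm behind it (r.grip_point_offset is the distance from the TCP to the grasp point, in m); z points along the fingers, y is the line along which they close (so a half turn about z gives the same grasp; the last joint's range is limited). The gripper opens to 85 mm and grips with 20 to 120 N. Pads are 22 mm wide; open, the fingers measure 114 mm over their backs; the gripper's body (76 mm by 85 mm) begins 54 mm behind the grasp point. The pads swing forward as they close: fully open they stand 13 mm farther back than shut.
Start: joints at [-1.404, 0.477, 0.022, 1.555, -0.011, 1.109, -0.083], TCP at [0.183, 0.65, 0.231] pointing down, gripper open.
Joint ranges: [-2.96, 2.96], [-0.34, 2.1], [-1.41, 1.46], [0.24, 2.44], [-1.37, 4.51], [0.17, 1.92], [-2.96, 2.96]. Speed limits (rad/s): [2.39, 2.39, 3.14, 3.14, 3.14, 3.14, 3.14].

INTERFACE

Orientations are given as a rotation vector (axis times angle).
In Python, from bench import status, eyes, r gives the robot as it stands.
- The arm moves only by the shell command python3 -m crank 'ROWS' [OPENING] [FORCE]. ROWS is JSON, a list of rows, each a list of 6 numbers: the shift along the tool's x, y, z normalised to -1 to 1, where 1 is 0.02 m, then the turn, a rotation vector about the tool's x, y, z normalised to -1 to 1, where 1 is 45 degrees. A call has 1 to 12 rows; each row shifts and turns the commanded pose from where the row before left it, along the tool's axes as they then stand; what a row does not reach is not made up. A row lasts 1/10 s, in which the tool goes at most 50 mm and 8.59 degrees, less where a joint would pass 70% of its speed; a pose out of reach is approached as far as the arm can. A call with a number of a shift or a turn outside -1 to 1 is refused whole. A call with a gripper value outside its range is refused whole. OPENING is the opening, from 0 (shut) to 1 (fully open), set as the call begins (- or left out, the last holds). The fingers move at their own pace and stop on an object; FORCE is the grip in N (left out, the last holds). Time passes only in rows, so rows that do not move let the fingers close. It gives the time, the measured TCP pose, the force, the opening and the grip force at its end, in the units of the state.
- status.get_obs(): the state, without advancing time (a new reading comes with each control period).
- eyes.grab_frame(name): name is "scene" or "top" or "wrist"; returns a dict with "image" (400x640x3 uint8, red, green, blue), "depth" (400x640 float32, m along the optical axis (not along the pixel's ray), 0 where there is no reading), "fovy" (degrees; the focal length in pixels is half the picture's height over the tangent of half this angle, whatever the lens; pixels are square), "cx", "cy" (the principal point, pixels), "k1" (the pictures are not rectified: a ray, as slopes to the right and down, at radius r is drawn at 1 + k1 r^2 times it, then the intrinsics apply), "world_to_cam" (4x4, takes a point from world to camera coordinates). Camera axes: x right, y up, looking along -z (the intrinsics and any distortion apply to the point x, -y, -z); pixel columns grow to the right and rows downward; lengths in m; the calibration is good to about 2 mm. A picture is of the moment at which its call begins.
- r.hand_in(): hands the job in; it is judged then, once.
The state is a dict: "clock": time; "joints": joint angles; "qvel": joint speeds; "tau": joint torques, N m; "tcp_pos": TCP position; "orientation": TCP orientation; "contact_force": force on the tool from outside, world axes, zero at the start; "moment": the same for the moment, N m; "grip_width": finger opening in m; "gripper_force": force on a finger pad.
Only numpy, scipy, OpenCV 4.12 (cv2) and the standard library are available. Lean on these libraries where they do the work, as an engineer would, in place of code of your own. Each camera call takes 0.05 s, during which the arm holds its last target. There are 200 camera calls.

## Working session

There is one attempt and no reset: what is moved stays moved. The work goes in short steps, Python scripts to look and compute and a shell command to move; the robot and the scene stay as the last step left them, time stands still between calls to the robot, and variables do not carry over. Pictures are saved under pics/ and viewed, at most 10 in all, crops included, and the job is handed in when it is done.

```bash
ls; mkdir -p pics; cat > h.py <<'E'
import numpy as np, cv2
from bench import status, eyes, r
def grab(n,save=None):
    f=eyes.grab_frame(n)
    if save: cv2.imwrite('pics/'+save,f['image'][:,:,::-1])
    return f
def rays(f,px):
    px=np.atleast_2d(np.asarray(px,float)); F=200/np.tan(np.radians(f['fovy'])/2)
    K=np.array([[F,0,f['cx']],[0,F,f['cy']],[0,0,1]])
    s=cv2.undistortPoints(px[:,None],K,np.array([f['k1'],0,0,0.]))[:,0]
    d=np.c_[s[:,0],-s[:,1],-np.ones(len(s))]
    T=np.linalg.inv(f['world_to_cam']); return T[:3,3],d@T[:3,:3].T
def onz(f,px,z):
    o,d=rays(f,px); return o+d*((z-o[2])/d[:,2])[:,None]
def pts(f,px):  # by depth
    o,d=rays(f,px); px=np.atleast_2d(px).astype(int); return o+d*f['depth'][px[:,1],px[:,0]][:,None]
def blobs(f,lo,hi,amin=60):
    m=cv2.inRange(cv2.cvtColor(f['image'],cv2.COLOR_RGB2HSV),lo,hi)
    n,l,s,c=cv2.connectedComponentsWithStats(m)
    return [(l==i,s[i],c[i]) for i in range(1,n) if s[i][4]>=amin]
E
python3 - <<'E'
from h import *
np.set_printoptions(precision=3,suppress=True)
for n in('scene','top'):
    f=grab(n,n+'1.png'); print(n,f['fovy'],f['k1'],np.linalg.inv(f['world_to_cam']))
print(status.get_obs())
E
```

```text
pics
scene 53.636571012726826 -0.058974796595775016 [[-0.768 -0.36   0.53   1.225]
 [ 0.641 -0.421  0.642  0.702]
 [-0.008  0.833  0.554  0.694]
 [ 0.     0.     0.     1.   ]]
top 50.09138348946368 -0.003933354155906671 [[ 0.004  0.999 -0.046  0.554]
 [-1.     0.005  0.021  0.005]
 [ 0.021  0.046  0.999  1.098]
 [ 0.     0.     0.     1.   ]]
{'clock': 0.1, 'joints': array([-1.404,  0.478,  0.022,  1.556, -0.012,  1.109, -0.083]), 'qvel': array([ 0.001, -0.003,  0.001, -0.004, -0.001,  0.002, -0.   ]), 'tau': array([  0.004, -59.776,   1.614, -28.195,   0.013,   0.005,   0.   ]), 'tcp_pos': array([0.183, 0.649, 0.23 ]), 'orientation': array([-0.43 , -3.112,  0.003]), 'contact_force': array([-0.604, -0.142,  0.083]), 'moment': array([ 0.006, -0.006, -0.002]), 'gripper_force': 0.0, 'grip_width': 0.08547749533910116}
```

View pics/scene1.png

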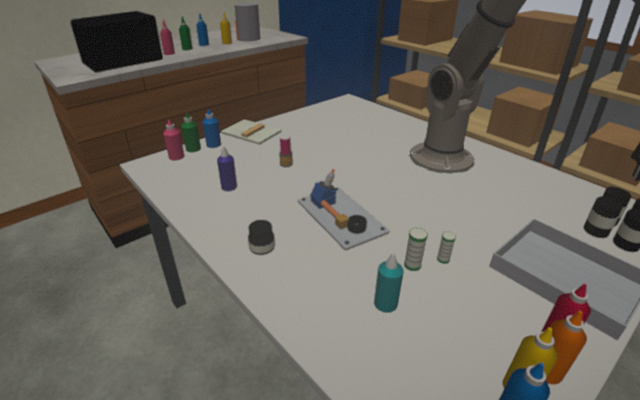

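View pics/top1.png

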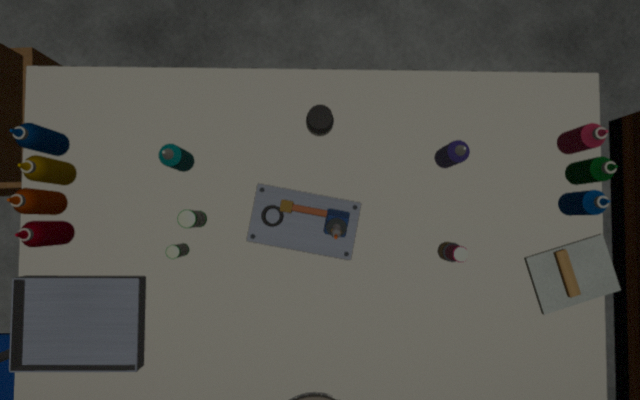

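Scene picture: the filter candidates are the bigger white/green cylinder (415,248) and the smaller one (445,247); in the top view these are (190,218) and (175,250). I choose the smaller. The magenta cartridge is at scene (286,152), top (453,252). Its look-alike is the red bottle at scene (173,140), which has a spout. The other black ring-like item is the pot at (260,236); the well is at scene (357,223), top (272,215). I'll check with a crop and measure sizes.

```bash
python3 - <<'E'
from h import *
np.set_printoptions(precision=4,suppress=True)
f=grab('top'); s=grab('scene')
im=f['image'][:,:,::-1]; 
a=cv2.resize(im[195:275,150:220],(560,640)[::1] if 0 else (350,400),interpolation=cv2.INTER_CUBIC)
b=cv2.resize(im[175:270,240:370],(547,400),interpolation=cv2.INTER_CUBIC)[:,:450]
cv2.imwrite('pics/crop1.png',np.hstack([a,b]))
uv=np.stack(np.meshgrid(np.arange(640),np.arange(400)),-1).reshape(-1,2)
P=pts(f,uv).reshape(400,640,3)
m=((P[...,2]>0.025)&(f['depth']>0)).astype(np.uint8); m[:, :100]=0; m[:,540:]=0
n,l,st,c=cv2.connectedComponentsWithStats(m)
for i in range(1,n):
    if st[i][4]<40: continue
    q=P[l==i]; zt=np.percentile(q[:,2],97); t=q[q[:,2]>zt-.006]
    (cx,cy),R=cv2.minEnclosingCircle(t[:,:2].astype(np.float32))
    print(st[i],c[i],'ztop',zt,'xy',(cx,cy),'R',R,'mean',t[:,:2].mean(0))
# scene clouds
Q=pts(s,uv).reshape(400,640,3)
for nm,(u0,u1,v0,v1) in dict(big=(395,432,222,275),small=(433,460,225,268),cart=(272,298,130,170)).items():
    q=Q[v0:v1,u0:u1].reshape(-1,3); q=q[(q[:,2]>.01)&(q[:,2]<.2)]; print(nm,q.min(0),q.max(0),np.percentile(q,[2,98],axis=0))
# station outline
hsv=cv2.cvtColor(f['image'],cv2.COLOR_RGB2HSV)
print(hsv[245,270],hsv[300,250],hsv[196,262])
E
```

```text
[306 104  28  31 663] [319.2896 118.8356] ztop 0.0725254459417391 xy (0.8054604530334473, -0.00787331722676754) R 0.030898595228791237 mean [ 0.8055 -0.008 ]
[437 140  33  27 636] [452.8994 152.8223] ztop 0.14136947450918078 xy (0.7172152996063232, -0.33112645149230957) R 0.008604966104030609 mean [ 0.7165 -0.3306]
[158 143  34  27 657] [174.4429 156.3577] ztop 0.14248050620891733 xy (0.7028868198394775, 0.33781200647354126) R 0.008634000085294247 mean [0.7028 0.3367]
[ 261  199   89   40 1195] [313.6259 216.3816] ztop 0.10587095136090187 xy (0.5229775905609131, -0.04615413397550583) R 0.011067884974181652 mean [ 0.5235 -0.0455]
[177 209  28  19 415] [189.9663 217.9928] ztop 0.10805298352456685 xy (0.5566571950912476, 0.2988203167915344) R 0.021637801080942154 mean [0.5565 0.2989]
[440 242  28  20 440] [453.2909 251.8818] ztop 0.1123869863854933 xy (0.47775697708129883, -0.33539384603500366) R 0.018152344971895218 mean [ 0.4776 -0.3352]
[166 244  21  15 237] [175.2827 250.3882] ztop 0.08294668652696081 xy (0.4783932864665985, 0.3371777832508087) R 0.016780780628323555 mean [0.4786 0.3372]
[100 277  42  95 724] [130.3757 326.5912] ztop 0.04780219913277802 xy (0.3001105785369873, 0.4747177064418793) R 0.11963074654340744 mean [0.3012 0.4495]
big [0.5338 0.2773 0.0105] [0.7134 0.3652 0.1427] [[0.5424 0.2835 0.0126]
 [0.7057 0.3606 0.1243]]
small [0.4618 0.3218 0.0102] [0.4967 0.3541 0.0847] [[0.4671 0.3248 0.012 ]
 [0.4954 0.3533 0.083 ]]
cart [ 0.3259 -0.5983  0.01  ] [ 0.5024 -0.3062  0.1121] [[ 0.3441 -0.5842  0.0107]
 [ 0.5004 -0.3092  0.1108]]
[30  9 83] [ 30  22 106] [107  21  86]
```

View pics/crop1.png

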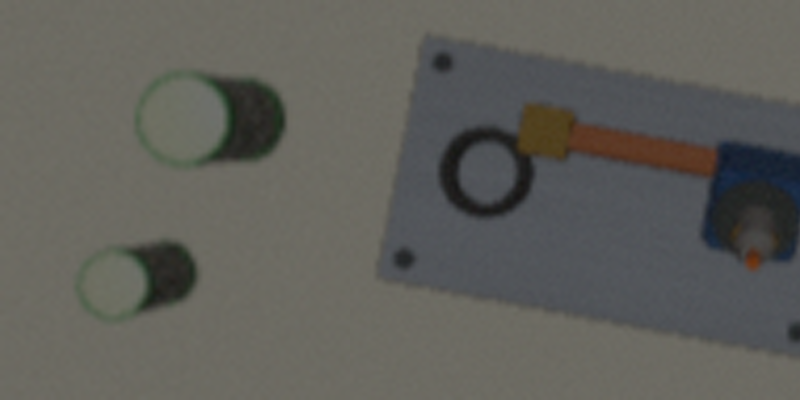

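The crop confirms the choice. The small white/green cylinder at crop (113,285) measures about 33 mm across and 83 mm tall; the other is 43 x 106 mm. The well ring is at crop (487,172), with a brass block beside it at (545,130), and the nipple's orange tip is at (753,258).

```bash
cat >> h.py <<'E'
from scipy.spatial.transform import Rotation as Ro
np.set_printoptions(precision=4,suppress=True)
def plan(p,R,pos=None,Rc=None):
    """shift (tool axes, units of 20mm) and turn (units of 45deg, turn applied after/before) to reach p,R"""
    o=status.get_obs(); Rc=Ro.from_rotvec(o['orientation']) if Rc is None else Rc; pos=o['tcp_pos'] if pos is None else pos
    d=Rc.inv().apply(np.array(p)-pos)/.02; w=(Rc.inv()*R).as_rotvec()/(np.pi/4)
    print('shift',d,'turn',w,'| shift if turned first',R.inv().apply(np.array(p)-pos)/.02)
def pose(z,y):
    z=np.array(z,float)/np.linalg.norm(z); y=np.array(y,float); y-=z*(y@z); y/=np.linalg.norm(y)
    return Ro.from_matrix(np.c_[np.cross(y,z),y,z])
E
python3 - <<'E'
from h import *
f=grab('top')
hsv=cv2.cvtColor(f['image'],cv2.COLOR_RGB2HSV)
m=cv2.inRange(hsv,(95,12,50),(125,80,255)); m[:170]=0;m[275:]=0;m[:,:235]=0;m[:,375:]=0
m=cv2.morphologyEx(m,cv2.MORPH_CLOSE,np.ones((15,15)))
c=max(cv2.findContours(m,0,1)[0],key=cv2.contourArea)
W=onz(f,c[:,0].astype(float),.012)
print('plate',cv2.minAreaRect(W[:,:2].astype(np.float32)))
# well ring: dark
d=cv2.inRange(hsv,(0,0,0),(180,255,55)); sub=np.zeros_like(d); sub[195:235,250:287]=d[195:235,250:287]
c=max(cv2.findContours(sub,0,1)[0],key=cv2.contourArea); W=onz(f,c[:,0].astype(float),.04)
print('well',cv2.minEnclosingCircle(W[:,:2].astype(np.float32)), cv2.fitEllipse(c))
o=cv2.inRange(hsv,(3,150,90),(14,255,255)); o[:,:328]=0;o[:,350:]=0;o[:210]=0;o[250:]=0
v,u=np.nonzero(o); print('pin px',len(u),u.mean(),v.mean(),onz(f,[[u.mean(),v.mean()]],.117))
P=pts(f,[[287,206],[289,208],[300,209],[336,215]]); print(P)
R=Ro.from_rotvec(status.get_obs()['orientation']); print(R.as_matrix())
w=grab('wrist','w1.png'); T=np.linalg.inv(w['world_to_cam']); print('wrist cam in tool', R.inv().apply(T[:3,3]-status.get_obs()['tcp_pos']), R.inv().as_matrix()@T[:3,:3],w['fovy'])
# filter: finger line diagonal away from brass block
plan([.478,.337,.13],pose([0,0,-1],R.as_matrix()[:,1]))
E
```

```text
plate ((0.5494415760040283, 0.029910631477832794), (0.26497647166252136, 0.1440763771533966), 79.59943389892578)
well ((0.563607394695282, 0.10746011137962341), 0.027295131236314774) ((271.7919616699219, 215.32943725585938), (20.07200813293457, 21.26576042175293), 104.09687805175781)
pin px 5 335.4 236.8 [[ 0.5149 -0.0453  0.117 ]]
[[ 0.5872  0.0705  0.0422]
 [ 0.5823  0.0656  0.0408]
 [ 0.5801  0.0385  0.0389]
 [ 0.5653 -0.049   0.0695]]
[[-0.9625  0.2714 -0.0002]
 [ 0.2714  0.9625 -0.0009]
 [-0.0001 -0.0009 -1.    ]]
wrist cam in tool [ 0.0846 -0.001  -0.1434] [[ 0.0006  0.9442  0.3293]
 [ 1.     -0.0007 -0.0001]
 [ 0.0001  0.3293 -0.9442]] 68.19658186543353
shift [-18.4312 -11.0349   5.0561] turn [-0.0008  0.0001  0.    ] | shift if turned first [-18.4317 -11.0375   5.0486]
```

```bash
python3 -m crank '[[-0.97,-0.58,0.2,0,0,0],[-0.97,-0.58,0.2,0,0,0],[-0.97,-0.58,0.2,0,0,0],[-0.97,-0.58,0.2,0,0,0],[-0.97,-0.58,0.2,0,0,0],[-0.97,-0.58,0.2,0,0,0],[-0.97,-0.58,0.2,0,0,0],[-0.97,-0.58,0.2,0,0,0],[-0.97,-0.58,0.2,0,0,0],[-0.97,-0.58,0.2,0,0,0],[-0.97,-0.58,0.2,0,0,0],[-0.97,-0.58,0.2,0,0,0]]' 1 40
python3 -m crank '[[-0.97,-0.58,0.3,0,0,0],[-0.97,-0.58,0.3,0,0,0],[-0.97,-0.58,0.3,0,0,0],[-0.97,-0.58,0.3,0,0,0],[-0.97,-0.58,0.3,0,0,0],[-0.97,-0.58,0.3,0,0,0],[-0.97,-0.58,0.2,0,0,0],[0,0,0,0,0,0],[0,0,0,0,0,0]]'
python3 - <<'E'
from h import *
w=grab('wrist','w2.png'); o=status.get_obs()
R=Ro.from_rotvec(o['orientation'])
uv=np.stack(np.meshgrid(np.arange(640),np.arange(400)),-1).reshape(-1,2)
P=pts(w,uv); k=(P[:,2]>.07)&(P[:,2]<.095)&(np.hypot(P[:,0]-.478,P[:,1]-.337)<.035)&(w['depth'].ravel()>0)
q=P[k]; print(len(q),np.percentile(q[:,2],[5,50,95]),cv2.minEnclosingCircle(q[:,:2].astype(np.float32)))
# by colour outline: rays at z=.08
m=cv2.morphologyEx((k.reshape(400,640)*255).astype(np.uint8),cv2.MORPH_OPEN,np.ones((3,3)))
c=max(cv2.findContours(m,0,1)[0],key=cv2.contourArea);W=onz(w,c[:,0].astype(float),.08);print(cv2.minEnclosingCircle(W[:,:2].astype(np.float32)))
plan([.478,.337,.04],pose([0,0,-1],R.as_matrix()[:,1]))
E
```

```text
clock: 1.5
tcp_pos: [0.37, 0.4519, 0.1832]
orientation: [0.43, 3.112, 0.0]
contact_force: [-0.5, 0.2, 0.4]
grip_width: 0.0857
gripper_force: 0.0
clock: 2.4
tcp_pos: [0.4781, 0.3375, 0.1433]
orientation: [-0.432, -3.111, -0.0]
contact_force: [-0.4, -0.5, -0.0]
grip_width: 0.0855
gripper_force: 0.0
1490 [0.077  0.0809 0.082 ] ((0.4785109758377075, 0.3358009159564972), 0.016806792467832565)
((0.4776553809642792, 0.33615362644195557), 0.017712151631712914)
shift [-0.0398 -0.0625  5.17  ] turn [ 0.0007 -0.0006  0.    ] | shift if turned first [-0.0372 -0.0596  5.17  ]
```

View pics/w2.png

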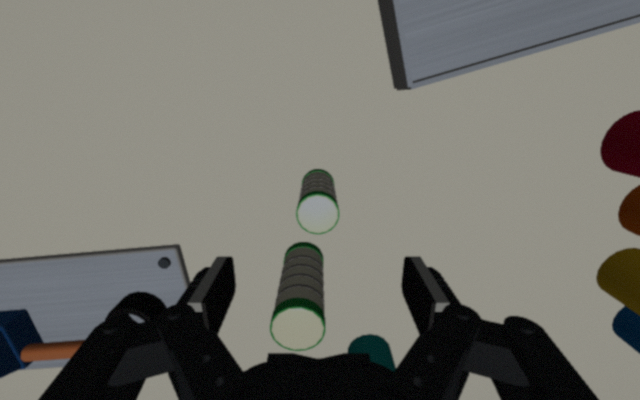

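The wrist view shows the small filter's top at (318,213), centred between the fingers at (225,265) and (410,265). The bigger one is at (298,325). Going down to grip.

```bash
python3 -m crank '[[0,-0.07,0.9,0,0,0],[0,0,0.9,0,0,0],[0,0,0.9,0,0,0],[0,0,0.9,0,0,0],[0,0,0.9,0,0,0],[0,0,0.65,0,0,0],[0,0,0,0,0,0]]' 1
python3 -m crank '[[0,0,0,0,0,0],[0,0,0,0,0,0],[0,0,0,0,0,0],[0,0,0,0,0,0],[0,0,0,0,0,0],[0,0,0,0,0,0],[0,0,0,0,0,0],[0,0,0,0,0,0]]' 0 40
```

```text
clock: 3.15
tcp_pos: [0.476, 0.3365, 0.0388]
orientation: [-0.427, -3.11, 0.003]
contact_force: [-0.7, -0.9, -0.6]
grip_width: 0.0854
gripper_force: 0.0
clock: 3.95
tcp_pos: [0.4782, 0.3366, 0.0411]
orientation: [0.43, 3.111, 0.002]
contact_force: [-1.6, -0.1, 6.6]
grip_width: 0.0311
gripper_force: 39.3
```

```bash
python3 -m crank '[[0,0,-0.7,0,0,0],[0,0,-1,0,0,0],[0,0,-1,0,0,0],[0,0,-1,0,0,0],[0,0,-1,0,0,0],[0,0,-1,0,0,0],[0,0,-0.3,0,0,0]]'
python3 -m crank '[[-0.72,-0.98,0,0,0,0],[-0.72,-0.98,0,0,0,0],[-0.72,-0.98,0,0,0,0],[-0.72,-0.98,0,0,0,0],[-0.72,-0.98,0,0,0,0],[-0.72,-0.98,0,0,0,0],[-0.72,-0.98,0,0,0,0],[-0.72,-0.98,0,0,0,0],[-0.72,-0.98,0,0,0,0],[-0.72,-0.98,0,0,0,0],[0,0,0,0,0,0],[0,0,0,0,0,0]]'
python3 - <<'E'
from h import *
w=grab('wrist','w3.png'); o=status.get_obs()
R=Ro.from_rotvec(o['orientation'])
plan([.5637,.108,.10],pose([0,0,-1],R.as_matrix()[:,1]))
E
```

```text
clock: 4.65
tcp_pos: [0.4787, 0.3368, 0.1631]
orientation: [0.43, 3.109, 0.005]
contact_force: [0.6, 0.4, -0.4]
grip_width: 0.0309
gripper_force: 39.7
clock: 5.85
tcp_pos: [0.5628, 0.108, 0.1599]
orientation: [-0.432, -3.111, 0.0]
contact_force: [0.4, 0.3, -1.0]
grip_width: 0.0308
gripper_force: 39.8
shift [-0.0701 -0.0381  2.9985] turn [ 0.0002 -0.0012  0.    ] | shift if turned first [-0.0672 -0.0378  2.9985]
```

View pics/w3.png

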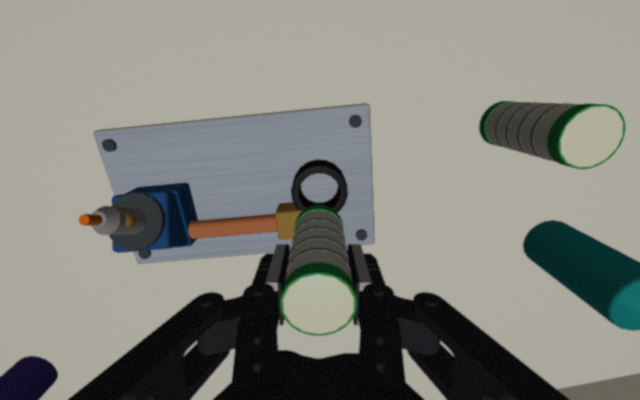

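Wrist view: the filter is held upright with its top at (318,298). The well ring is at (320,188), the nipple's orange tip at (85,220). I'll fit the ring and the filter's cap in this view.

```bash
python3 - <<'E'
from h import *
from scipy.optimize import least_squares
w=grab('wrist'); o=status.get_obs(); print(o['tcp_pos'])
R=Ro.from_rotvec(o['orientation'])
hsv=cv2.cvtColor(w['image'],cv2.COLOR_RGB2HSV)
def fit(W,r):
    s=least_squares(lambda p:np.hypot(W[:,0]-p[0],W[:,1]-p[1])-r,W[:,:2].mean(0),loss='soft_l1',f_scale=.0007); return s.x,np.abs(s.fun).mean()
# outer rim: first dark px from the outside, per column from above
d=cv2.inRange(hsv,(0,0,0),(180,255,60))>0
pt=[(u,np.nonzero(d[140:215,u])[0][0]+140) for u in range(299,342) if d[140:215,u].any()]
pt+=[(np.nonzero(d[v,285:360])[0][0]+285,v) for v in range(172,198)]+[(np.nonzero(d[v,285:360])[0][-1]+285,v) for v in range(172,198)]
print('rim',fit(onz(w,pt,.04),.027))
g=blobs(w,(45,60,20),(85,255,255),20); 
for m,s,c in g: print(s,c)
m=cv2.inRange(hsv,(45,60,20),(85,255,255)); m[:265]=0; m[:,:270]=0;m[:,365:]=0
c=np.vstack(cv2.findContours(m,0,1)[0]); h=cv2.convexHull(c)[:,0].astype(float)
h=h[h[:,1]>285]; zt=o['tcp_pos'][2]+.04
print('filter top',fit(onz(w,h,zt),.016),len(h))
E
```

```text
[0.5626 0.1096 0.16  ]
rim (array([0.562 , 0.1079]), np.float64(0.0011173641126658246))
[479 102  33  44 280] [487.7286 121.4214]
[ 545  105   78   65 1075] [569.387 133.4  ]
[295 204  48  24 311] [318.9421 211.5531]
[ 279  262   79   73 1255] [318.2295 285.1076]
filter top (array([0.576 , 0.1051]), np.float64(0.009313499081249935)) 7
```

```bash
python3 -m crank '[[0,-0.03,0.9,0,0,0],[0,0,0.9,0,0,0],[0,0,0.9,0,0,0],[0,0,0,0,0,0],[0,0,0,0,0,0]]'
python3 - <<'E'
from h import *
from scipy.optimize import least_squares
def fit(W,r):
    s=least_squares(lambda p:np.hypot(W[:,0]-p[0],W[:,1]-p[1])-r,W[:,:2].mean(0),loss='soft_l1',f_scale=.0007); return s.x,np.abs(s.fun).mean()
w=grab('wrist','w4.png'); o=status.get_obs(); print(o['tcp_pos'])
hsv=cv2.cvtColor(w['image'],cv2.COLOR_RGB2HSV)
d=cv2.inRange(hsv,(0,0,0),(180,255,60)); d[250:]=0
b=[x for x in blobs(w,(0,0,0),(180,255,60),100)]
print([(s.tolist()) for _,s,_ in b])
zt=o['tcp_pos'][2]+.04
wb=[x for x in blobs(w,(15,5,110),(60,70,255),300)]
for m,s,c in wb:
    if s[2]<120: 
        c=max(cv2.findContours(m.astype(np.uint8),0,1)[0],key=len); W=onz(w,c[:,0].astype(float),zt); print(s,fit(W,.015),cv2.minEnclosingCircle(W[:,:2].astype(np.float32)))
E
```

```text
clock: 6.45
tcp_pos: [0.5627, 0.1088, 0.1064]
orientation: [-0.428, -3.112, -0.0]
contact_force: [0.3, 0.4, -0.6]
grip_width: 0.031
gripper_force: 39.7
[0.5633 0.1087 0.107 ]
[[513, 105, 29, 48, 287], [525, 107, 109, 68, 1485], [356, 121, 13, 13, 124], [597, 123, 43, 65, 1267], [56, 149, 17, 13, 173], [268, 174, 85, 63, 1887], [30, 201, 144, 87, 6409], [69, 245, 499, 155, 34865], [559, 245, 81, 101, 4936]]
[ 277  275   83   84 5464] (array([0.5719, 0.1055]), np.float64(0.004985989874231937)) ((0.5710015892982483, 0.10578756779432297), 0.024370156228542328)
[191 349  44  51 906] (array([0.5833, 0.045 ]), np.float64(0.0032643892122533077)) ((0.5868420600891113, 0.049455977976322174), 0.0197768472135067)
[402 349  44  51 922] (array([0.613 , 0.1509]), np.float64(0.0032587783722040995)) ((0.6136563420295715, 0.14540892839431763), 0.019627021625638008)
```

View pics/w4.png

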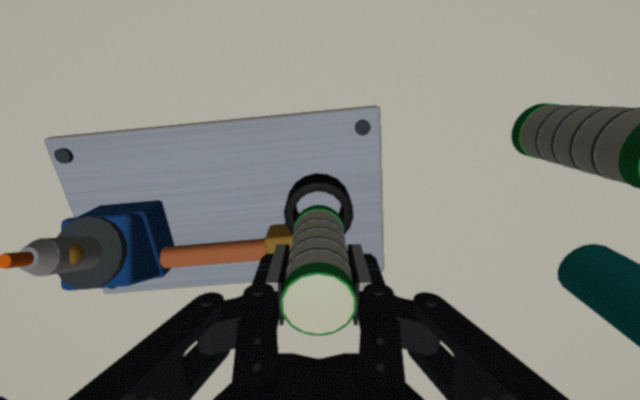

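```bash
python3 - <<'E'
from h import *
w=grab('wrist'); o=status.get_obs(); R=Ro.from_rotvec(o['orientation'])
hsv=cv2.cvtColor(w['image'],cv2.COLOR_RGB2HSV)
d=cv2.inRange(hsv,(0,0,0),(180,255,60))>0; g=cv2.inRange(hsv,(45,60,15),(85,255,255))>0
u=np.arange(314,325)
r1=np.mean([np.nonzero(d[150:230,x])[0][0]+150 for x in u]); r2=np.mean([np.nonzero(g[190:235,x])[0][0]+190 for x in u])
row=185; c=np.nonzero(d[188,270:370])[0]+270
gr=np.nonzero(g[213,270:370])[0]+270
print(r1,r2,c[[0,-1]].mean(),gr[[0,-1]])
for px,z,rad in(((319,r1),.04,.027),((319,r2),o['tcp_pos'][2]-.04,.016)):
    p=onz(w,[px],z)[0]; t=R.inv().apply(p-o['tcp_pos']); print(p,'tool',t,'centre tool x',t[0]-rad)
E
```

```text
173.1818181818182 206.0 318.0 [300 338]
[0.5344 0.1166 0.04  ] tool [ 0.0303 -0.0002  0.0672] centre tool x 0.0033186233137600975
[0.5491 0.1124 0.0673] tool [ 0.0149 -0.0003  0.04  ] centre tool x -0.0010535534568127062
```

```bash
python3 - <<'E'
from h import *
w=grab('wrist'); o=status.get_obs(); R=Ro.from_rotvec(o['orientation'])
g=cv2.cvtColor(w['image'],cv2.COLOR_RGB2GRAY).astype(float)
print(g[165:212,314:325].mean(1).round().astype(int).tolist())
for row in range(168,212,3):
    for z in(.012,.04):
        p=onz(w,[(319,row)],z)[0]; print(row,z,(R.inv().apply(p-o['tcp_pos'])[0]*1000).round(1),end=' | ')
print()
E
python3 - <<'E'
import cv2; a=cv2.imread('pics/w4.png'); cv2.imwrite('pics/c4.png',cv2.resize(a[160:240,260:380]*2,(720,480),interpolation=cv2.INTER_CUBIC))
E
```

```text
[137, 138, 139, 139, 140, 136, 115, 64, 17, 5, 4, 5, 6, 6, 7, 10, 23, 33, 38, 37, 35, 32, 31, 34, 63, 103, 128, 135, 135, 135, 136, 137, 138, 139, 138, 136, 135, 136, 135, 118, 76, 41, 34, 46, 67, 79, 75]
168 0.012 27.2 | 168 0.04 33.9 | 171 0.012 24.6 | 171 0.04 31.7 | 174 0.012 22.1 | 174 0.04 29.4 | 177 0.012 19.5 | 177 0.04 27.1 | 180 0.012 16.9 | 180 0.04 24.8 | 183 0.012 14.2 | 183 0.04 22.5 | 186 0.012 11.6 | 186 0.04 20.2 | 189 0.012 8.9 | 189 0.04 17.8 | 192 0.012 6.3 | 192 0.04 15.5 | 195 0.012 3.6 | 195 0.04 13.1 | 198 0.012 0.9 | 198 0.04 10.7 | 201 0.012 -1.9 | 201 0.04 8.3 | 204 0.012 -4.6 | 204 0.04 5.8 | 207 0.012 -7.4 | 207 0.04 3.4 | 210 0.012 -10.2 | 210 0.04 0.9 |
```

View pics/c4.png

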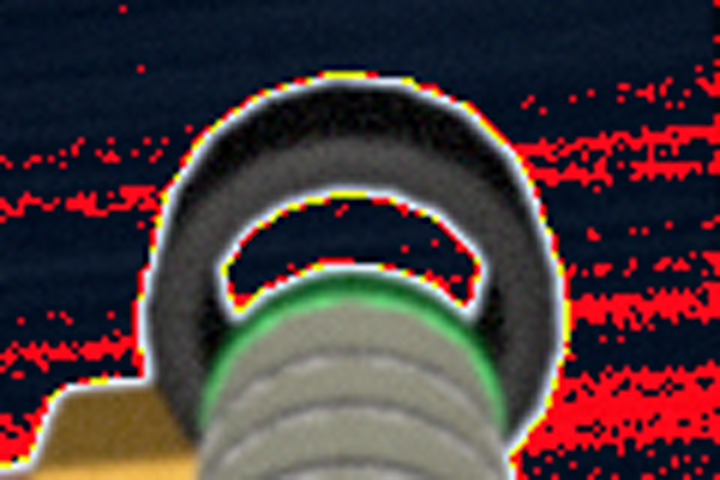

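Crop: the well's rim face runs from rows 181 to 189 and is centred at column 318.5. The filter's lower edge is at (319,206), so it is about 1 mm short of centre, away from the robot. I'll correct that and insert.

```bash
python3 -m crank '[[-0.06,0,0.4,0,0,0],[0,0,0.5,0,0,0],[0,0,0.5,0,0,0],[0,0,0.4,0,0,0],[0,0,0.4,0,0,0],[0,0,0.2,0,0,0],[0,0,0.15,0,0,0],[0,0,0,0,0,0],[0,0,0,0,0,0]]'
```

```text
clock: 7.5
tcp_pos: [0.5643, 0.1076, 0.0555]
orientation: [0.43, 3.112, 0.0]
contact_force: [0.4, -0.1, -1.2]
grip_width: 0.0312
gripper_force: 39.8
```

```bash
python3 -m crank '[[0,0,0.06,0,0,0],[0,0,0.06,0,0,0],[0,0,0.05,0,0,0],[0,0,0,0,0,0]]'
```

```text
clock: 7.9
tcp_pos: [0.5645, 0.1077, 0.0531]
orientation: [0.43, 3.111, 0.001]
contact_force: [-2.8, -0.4, 9.7]
grip_width: 0.031
gripper_force: 41.0
```

```bash
python3 -m crank '[[0,0,0,0,0,0],[0,0,0,0,0,0],[0,0,0,0,0,0],[0,0,0,0,0,0],[0,0,-0.5,0,0,0],[0,0,-1,0,0,0],[0,0,-1,0,0,0],[0,0,-1,0,0,0],[0,0,-1,0,0,0],[0,0,-1,0,0,0],[0,0,-1,0,0,0],[0,0,0,0,0,0]]' 0.75
python3 - <<'E'
from h import *
w=grab('wrist'); o=status.get_obs(); R=Ro.from_rotvec(o['orientation']); print(o['tcp_pos'],o['gripper_force'])
P=pts(w,np.stack(np.meshgrid(np.arange(640),np.arange(400)),-1).reshape(-1,2))
k=(P[:,2]>.08)&(P[:,2]<.11)&(np.hypot(P[:,0]-.564,P[:,1]-.108)<.04)&(w['depth'].ravel()>0);q=P[k]
print(len(q),np.percentile(q[:,2],[5,50,95]),cv2.minEnclosingCircle(q[:,:2].astype(np.float32)))
# nipple tip from wrist
b=[(s,c,onz(w,[c],.117)) for m,s,c in blobs(w,(3,150,90),(14,255,255),30)]; print(b)
print(R.as_matrix())
plan([.4777,-.3352,.2],pose([0,0,-1],R.as_matrix()[:,1]))
cv2.imwrite('pics/w5.png',w['image'][:,:,::-1])
E
```

```text
clock: 9.1
tcp_pos: [0.566, 0.1079, 0.1853]
orientation: [0.43, 3.107, 0.004]
contact_force: [0.6, -0.8, 1.0]
grip_width: 0.0642
gripper_force: 0.0
[0.5651 0.1078 0.1836] 0.0
1194 [0.0885 0.0929 0.094 ] ((0.5650524497032166, 0.10715611279010773), 0.016633635386824608)
[(array([102, 198,  17,   9,  83], dtype=int32), array([107.2892, 202.6145]), array([[ 0.5162, -0.0459,  0.117 ]])), (array([ 197,  203,   82,   22, 1013], dtype=int32), array([237.1422, 213.0286]), array([[0.5512, 0.0463, 0.117 ]]))]
[[-0.9625  0.2714  0.0031]
 [ 0.2714  0.9625  0.0011]
 [-0.0027  0.0019 -1.    ]]
shift [ -1.8097 -22.5009  -0.8597] turn [ 0.0024  0.0034 -0.    ] | shift if turned first [ -1.8074 -22.5025  -0.8214]
```

View pics/w5.png

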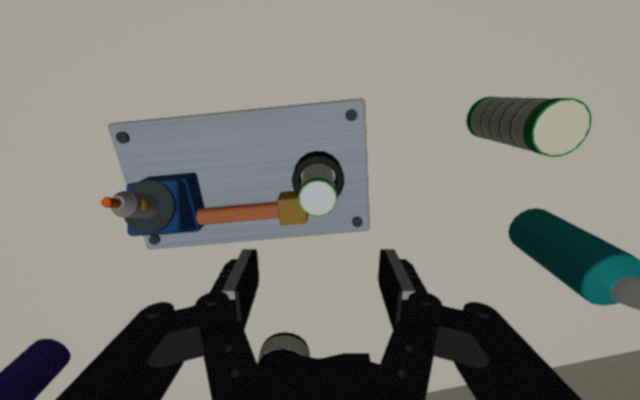

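The filter stands in the well. In this view its top is at (318,197), at (0.565, 0.107, 0.093), and the nipple tip is at (107,203). On to the cartridge.

```bash
python3 -m crank '[[-0.08,-0.98,-0.08,0,0,0],[-0.08,-0.98,-0.08,0,0,0],[-0.08,-0.98,-0.08,0,0,0],[-0.08,-0.98,-0.08,0,0,0],[-0.08,-0.98,0,0,0,0],[-0.08,-0.98,0,0,0,0],[-0.08,-0.98,0,0,0,0],[-0.08,-0.98,0,0,0,0],[-0.08,-0.98,0,0,0,0],[-0.08,-0.98,0,0,0,0],[-0.08,-0.98,0,0,0,0],[-0.08,-0.98,0,0,0,0]]' 1
python3 -m crank '[[-0.08,-0.98,0,0,0,0],[-0.08,-0.98,0,0,0,0],[-0.08,-0.98,0,0,0,0],[-0.08,-0.98,0,0,0,0],[-0.08,-0.98,0,0,0,0],[-0.08,-0.98,0,0,0,0],[-0.08,-0.98,0,0,0,0],[-0.08,-0.98,0,0,0,0],[-0.08,-0.98,0,0,0,0],[-0.08,-0.98,0,0,0,0],[-0.08,-0.98,0,0,0,0],[0,0,0,0,0,0]]'
python3 - <<'E'
from h import *
w=grab('wrist','w6.png'); o=status.get_obs(); R=Ro.from_rotvec(o['orientation']); print(o['tcp_pos'],o['joints'])
P=pts(w,np.stack(np.meshgrid(np.arange(640),np.arange(400)),-1).reshape(-1,2))
k=(P[:,2]>.1)&(P[:,2]<.125)&(np.hypot(P[:,0]-.478,P[:,1]+.335)<.045)&(w['depth'].ravel()>0);q=P[k]
print(len(q),np.percentile(q[:,2],[5,50,95]))
t=q[q[:,2]>np.median(q[:,2])-.003]; c=cv2.minEnclosingCircle(t[:,:2].astype(np.float32)); print(c)
plan([*c[0],.052],pose([0,0,-1],R.as_matrix()[:,1]))
E
```

```text
clock: 10.35
tcp_pos: [0.5178, -0.1247, 0.1873]
orientation: [-0.43, -3.11, 0.0]
contact_force: [0.7, -0.1, -0.2]
grip_width: 0.0852
gripper_force: 0.0
clock: 11.55
tcp_pos: [0.4753, -0.339, 0.1874]
orientation: [-0.437, -3.109, 0.002]
contact_force: [-0.2, -0.5, 0.1]
grip_width: 0.0853
gripper_force: 0.0
[ 0.4761 -0.3371  0.1873] [ 0.2291  0.3872  0.359   1.8431 -0.164   0.9418  1.9542]
1641 [0.1057 0.1109 0.112 ]
((0.4771592915058136, -0.33710336685180664), 0.018019884824752808)
shift [-0.0638  0.0152  6.7664] turn [-0.0003 -0.0022 -0.    ] | shift if turned first [-0.0521  0.0138  6.7665]
```

```bash
python3 -m crank '[[-0.04,0.02,0.95,0,0,0],[0,0,0.95,0,0,0],[0,0,0.95,0,0,0],[0,0,0.95,0,0,0],[0,0,0.95,0,0,0],[0,0,0.95,0,0,0],[0,0,0.7,0,0,0],[0,0,0.35,0,0,0],[0,0,0,0,0,0],[0,0,0,0,0,0]]' 1
python3 -m crank '[[0,0,0,0,0,0],[0,0,0,0,0,0],[0,0,0,0,0,0],[0,0,0,0,0,0],[0,0,0,0,0,0],[0,0,0,0,0,0],[0,0,0,0,0,0],[0,0,0,0,0,0]]' 0 100
```

```text
clock: 12.6
tcp_pos: [0.4785, -0.3362, 0.0537]
orientation: [0.43, 3.111, -0.0]
contact_force: [0.3, -0.2, 0.6]
grip_width: 0.0853
gripper_force: 0.0
clock: 13.4
tcp_pos: [0.4785, -0.3366, 0.054]
orientation: [0.431, 3.111, -0.001]
contact_force: [-1.0, -0.0, 5.6]
grip_width: 0.0364
gripper_force: 99.1
```

```bash
cat >> h.py <<'E'
N=np.array([.535,-.0488,.07]); A=np.array([-.416,.0763,.9063]); SY=np.array([.18,.984,0]); SX=np.array([.984,-.18,0])
E
python3 -m crank '[[0,0,-0.6,0,0,0],[0,0,-1,0,0,0],[0,0,-1,0,0,0],[0,0,-1,0,0,0],[0,0,-1,0,0,0],[0,0,-1,0,0,0],[0,0,-1,0,0,0],[0,0,-0.2,0,0,0],[0,0,0,0,0,0]]'
python3 - <<'E'
from h import *
o=status.get_obs(); print(o['joints']); plan(N+A*.134-SY*.07,pose(-A,Ro.from_rotvec(o['orientation']).as_matrix()[:,1]))
plan(N+A*.134-SY*.07,pose(-A,SY))
E
```

```text
clock: 14.3
tcp_pos: [0.4782, -0.3361, 0.1897]
orientation: [0.43, 3.111, -0.0]
contact_force: [-0.9, 0.5, -2.7]
grip_width: 0.0364
gripper_force: 100.1
[ 0.2242  0.3851  0.3617  1.8403 -0.1652  0.9445  1.9548]
shift [ 3.6561 10.8476 -0.0894] turn [-0.0494 -0.5525 -0.0109] | shift if turned first [ 3.2796 10.903  -1.1896]
shift [ 3.6561 10.8476 -0.0894] turn [-0.0259 -0.5543 -0.1176] | shift if turned first [ 2.3407 11.1423 -1.1896]
```

```bash
python3 -m crank '[[0,0,0,-0.0065,-0.1386,-0.0294],[0,0,0,-0.0065,-0.1386,-0.0294],[0,0,0,-0.0065,-0.1386,-0.0294],[0,0,0,-0.0065,-0.1386,-0.0294],[0,0,0,0,0,0]]'
python3 -m crank '[[0.2,0.93,-0.1,0,0,0],[0.2,0.93,-0.1,0,0,0],[0.2,0.93,-0.1,0,0,0],[0.2,0.93,-0.1,0,0,0],[0.2,0.93,-0.1,0,0,0],[0.2,0.93,-0.1,0,0,0],[0.2,0.93,-0.1,0,0,0],[0.2,0.93,-0.1,0,0,0],[0.2,0.93,-0.1,0,0,0],[0.2,0.93,-0.1,0,0,0],[0.2,0.93,-0.1,0,0,0],[0.1,0.9,-0.1,0,0,0]]'
python3 -m crank '[[0,0,0,0,0,0],[0,0,0,0,0,0]]'
python3 - <<'E'
from h import *
grab('wrist','w7.png'); o=status.get_obs(); print(o['tcp_pos'],o['joints']); plan(N+A*.134-SY*.07,pose(-A,SY))
E
```

```text
clock: 14.8
tcp_pos: [0.4729, -0.3356, 0.1862]
orientation: [0.251, 2.7, -0.051]
contact_force: [-0.5, 0.2, -2.9]
grip_width: 0.0361
gripper_force: 100.4
clock: 16.0
tcp_pos: [0.4672, -0.1069, 0.1911]
orientation: [0.246, 2.699, -0.056]
contact_force: [0.7, -0.1, -3.0]
grip_width: 0.0364
gripper_force: 100.5
clock: 16.2
tcp_pos: [0.4676, -0.1076, 0.1914]
orientation: [0.244, 2.698, -0.055]
contact_force: [-0.3, -0.1, -2.3]
grip_width: 0.0361
gripper_force: 100.6
[ 0.4674 -0.1082  0.1914] [-0.0765  0.0096  0.1407  2.367   0.1479  0.3367  1.3242]
shift [ 0.0399  0.0305 -0.0196] turn [-0.0009 -0.0028 -0.0004] | shift if turned first [ 0.0398  0.0305 -0.0197]
```

View pics/w7.png

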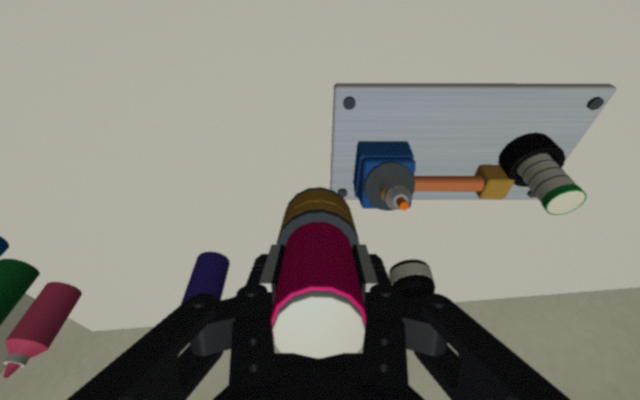

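Wrist view: the cartridge is held centred, cap at (318,325) and mouth edge at (318,190). The nipple's pin is at (404,202) and the collar's centre at (389,187), with the plate edges level. Measuring the nipple's axis in tool coordinates.

```bash
python3 - <<'E'
from h import *
w=grab('wrist'); o=status.get_obs(); R=Ro.from_rotvec(o['orientation']); t=o['tcp_pos']
hsv=cv2.cvtColor(w['image'],cv2.COLOR_RGB2HSV)
def tp(px,z):
    O,d=rays(w,px); O=R.inv().apply(O-t); d=R.inv().apply(d); return (O+d*((z-O[2])/d[:,2])[:,None])*1000
print('expected mm',R.inv().apply(N-t)*1000, 'axis',R.inv().apply(A))
for m,s,c in blobs(w,(3,150,90),(14,255,255),20):
    print('pin',s,c,tp([c],.088)); m=m
# collar: dark grey low saturation
m=cv2.inRange(hsv,(0,0,20),(180,90,100)); m[:150]=0;m[230:]=0;m[:,:355]=0;m[:,425:]=0
n,l,s,c=cv2.connectedComponentsWithStats(m)
i=1+np.argmax(s[1:,4]); print('collar',s[i])
cc=max(cv2.findContours((l==i).astype(np.uint8),0,1)[0],key=len); W=tp(cc[:,0].astype(float),.134); print(cv2.minEnclosingCircle(W[:,:2].astype(np.float32)))
g=cv2.cvtColor(w['image'],cv2.COLOR_RGB2GRAY)
print('row187',g[187,355:425].tolist()); print('col385',g[155:215,385].tolist())
# depth of collar & block region pixels
P=pts(w,[[375,190],[380,195],[372,182],[397,165]]); print(P, (P-N)@A)
# cartridge: columns of magenta, and mouth edge
mg=cv2.inRange(hsv,(155,100,40),(178,255,255)); mg[:,:240]=0
for v in (240,260,280): 
    u=np.nonzero(mg[v])[0]; print(v,u.min(),u.max(),end=' ; ')
print(g[180:200,318].tolist())
for row in(186,188,190): print(row,tp([(318,row)],.0538))
E
```

```text
expected mm [  0.5162  71.0791 133.5557] axis [ 0.002  -0.0009 -1.0001]
pin [416 177  69  15 866] [449.9977 183.1628] [[ 15.9449 107.1124  88.    ]]
pin [400 200   9  10  64] [404.2031 204.6875] [[-2.8737 71.5413 88.    ]]
collar [ 365  162   51   48 1655]
((-0.7428979277610779, 70.58138275146484), 25.440876007080078)
row187 [60, 34, 42, 39, 31, 20, 23, 28, 40, 41, 45, 53, 59, 59, 60, 57, 57, 58, 56, 57, 59, 57, 58, 54, 53, 48, 47, 49, 48, 50, 52, 54, 53, 54, 54, 58, 58, 61, 68, 72, 75, 76, 75, 72, 72, 72, 74, 75, 77, 75, 76, 68, 61, 58, 58, 56, 60, 57, 56, 69, 89, 109, 111, 111, 111, 113, 111, 110, 109, 112]
col385 [43, 45, 36, 30, 32, 42, 44, 46, 43, 56, 59, 58, 60, 60, 58, 59, 60, 59, 57, 59, 60, 58, 57, 57, 57, 55, 54, 55, 52, 55, 52, 52, 52, 53, 56, 58, 62, 65, 68, 67, 66, 66, 70, 73, 76, 74, 63, 62, 62, 62, 58, 61, 59, 61, 87, 129, 164, 172, 174, 173]
[[ 0.5357 -0.0651  0.0733]
 [ 0.5424 -0.0606  0.0742]
 [ 0.5285 -0.0671  0.0691]
 [ 0.5184 -0.0416  0.061 ]] [ 0.0014 -0.0002  0.0005 -0.0007]
240 288 348 ; 260 283 353 ; 280 278 358 ; [173, 175, 174, 174, 173, 171, 155, 115, 61, 39, 48, 49, 49, 48, 49, 50, 45, 47, 50, 54]
186 [[23.8467 -0.6421 53.8   ]]
188 [[22.385  -0.6402 53.8   ]]
190 [[20.9165 -0.6383 53.8   ]]
```

```bash
python3 -m crank '[[0,0.8,0,0,0,0],[0,0.9,0,0,0,0],[0,0.9,0,0,0,0],[0,0.7,0,0,0,0],[0,0.27,0,0,0,0],[0,0,0,0,0,0],[0,0,0,0,0,0]]'
python3 -m crank '[[0,0,0.3,0,0,0],[0,0,0.3,0,0,0],[0,0,0.3,0,0,0],[0,0,0.3,0,0,0],[0,0,0.3,0,0,0],[0,0,0.2,0,0,0],[0,0,0,0,0,0],[0,0,0,0,0,0]]'
python3 - <<'E'
from h import *
f=grab('top'); o=status.get_obs(); R=Ro.from_rotvec(o['orientation']); d=R.inv().apply(N-o['tcp_pos'])*1000; print('N in tool',d,'mouth to collar',d[2]-53.8, 'force tool',R.inv().apply(o['contact_force']),o['joints'])
print('tool z vs axis deg',np.degrees(np.arccos(min(1,R.as_matrix()[:,2]@-A/np.linalg.norm(A)))))
E
```

```text
clock: 17.0
tcp_pos: [0.4798, -0.0386, 0.1914]
orientation: [0.247, 2.697, -0.055]
contact_force: [0.4, 0.7, -3.5]
grip_width: 0.0364
gripper_force: 100.6
clock: 17.8
tcp_pos: [0.4941, -0.0402, 0.1607]
orientation: [0.245, 2.696, -0.054]
contact_force: [0.8, -0.2, -2.9]
grip_width: 0.0362
gripper_force: 100.6
N in tool [  0.5857  -1.1732 100.0004] mouth to collar 46.200405088505406 force tool [ 1.1454 -0.3885  2.2844] [-0.1937  0.104   0.066   2.3629  0.4499  0.2847  0.8523]
tool z vs axis deg 0.04592436802315179
```

```bash
python3 -m crank '[[0,0,0.25,0,0,0],[0,0,0.25,0,0,0],[0,0,0.25,0,0,0],[0,0,0.25,0,0,0],[0,0,0,0,0,0],[0,0,0,0,0,0]]'
cat > st.py <<'E'
from h import *
o=status.get_obs(); R=Ro.from_rotvec(o['orientation']); d=R.inv().apply(N-o['tcp_pos'])*1000
print('N in tool',d,'mouth-collar',d[2]-53.8,'force tool',R.inv().apply(o['contact_force']),'moment',R.inv().apply(o['moment']))
E
python3 st.py
```

```text
clock: 18.45
tcp_pos: [0.5029, -0.0419, 0.1427]
orientation: [0.245, 2.696, -0.054]
contact_force: [1.8, -1.9, -1.9]
grip_width: 0.0365
gripper_force: 101.1
N in tool [ 0.9799 -0.9751 79.765 ] mouth-collar 25.964979352367862 force tool [-1.0956 -1.4985  2.6349] moment [ 0.3709  0.0251 -0.028 ]
```

```bash
python3 -m crank '[[0,0,0.1,0,0,0],[0,0,0.1,0,0,0],[0,0,0.1,0,0,0],[0,0,0.1,0,0,0],[0,0,0.1,0,0,0],[0,0,0.1,0,0,0],[0,0,0,0,0,0]]'; python3 st.py
python3 -m crank '[[0,0,0.1,0,0,0],[0,0,0.1,0,0,0],[0,0,0.1,0,0,0],[0,0,0,0,0,0]]'; python3 st.py
```

```text
clock: 19.15
tcp_pos: [0.5078, -0.0429, 0.1316]
orientation: [0.245, 2.696, -0.054]
contact_force: [4.4, -3.8, -2.2]
grip_width: 0.0363
gripper_force: 100.9
N in tool [ 0.7998 -0.907  67.5499] mouth-collar 13.749905487269999 force tool [-3.5983 -2.971   4.1446] moment [ 0.7935 -0.3278 -0.0594]
clock: 19.55
tcp_pos: [0.5102, -0.0433, 0.1264]
orientation: [0.245, 2.696, -0.054]
contact_force: [2.0, -4.7, 1.3]
grip_width: 0.0357
gripper_force: 101.5
N in tool [ 0.7933 -0.9343 61.8011] mouth-collar 8.001139221279999 force tool [-3.0678 -4.2568  0.0133] moment [ 0.8884 -0.3052 -0.0138]
```

```bash
python3 -m crank '[[-0.02,-0.03,0.1,0,0,0],[0,0,0.1,0,0,0],[0,0,0,0,0,0],[0,0,0,0,0,0]]'; python3 st.py
python3 - <<'E'
from h import *
w=grab('wrist','w8.png'); o=status.get_obs(); R=Ro.from_rotvec(o['orientation']); t=o['tcp_pos']
g=cv2.cvtColor(w['image'],cv2.COLOR_RGB2GRAY)
hsv=cv2.cvtColor(w['image'],cv2.COLOR_RGB2HSV)
print(hsv[170:330:4,318].tolist())
E
```

```text
clock: 19.95
tcp_pos: [0.5118, -0.0437, 0.1229]
orientation: [0.244, 2.696, -0.054]
contact_force: [-1.3, -1.4, 4.1]
grip_width: 0.036
gripper_force: 101.8
N in tool [ 0.8197 -0.9229 57.9578] mouth-collar 4.157834994465453 force tool [-0.818  -1.5946 -4.136 ] moment [ 0.3639  0.0771 -0.0076]
[[106, 188, 65], [106, 182, 91], [107, 170, 54], [107, 170, 69], [100, 36, 64], [19, 111, 55], [19, 183, 67], [20, 184, 65], [22, 178, 76], [18, 159, 74], [21, 54, 33], [102, 38, 68], [102, 38, 68], [166, 154, 71], [167, 235, 76], [168, 209, 78], [167, 242, 76], [167, 229, 77], [166, 252, 74], [168, 219, 78], [167, 225, 76], [167, 235, 75], [168, 232, 77], [167, 241, 75], [167, 248, 74], [167, 252, 73], [168, 232, 77], [168, 221, 75], [167, 228, 76], [167, 212, 148], [169, 133, 134], [20, 18, 85], [43, 15, 199], [43, 15, 205], [40, 15, 204], [44, 16, 207], [40, 15, 205], [39, 16, 204], [39, 18, 204], [35, 14, 202]]
```

View pics/w8.png

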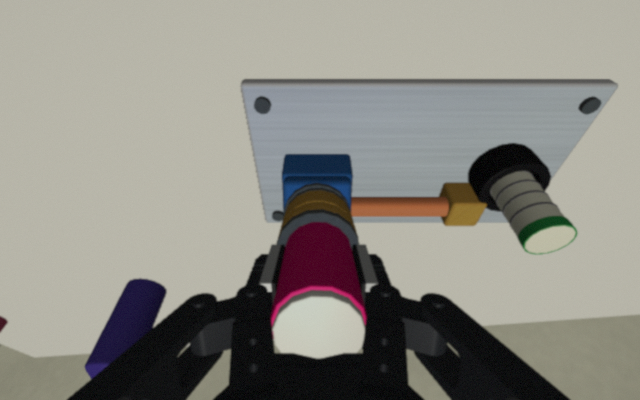

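The wrist view shows the coupler well down on the nipple, in line with the blue block. The cartridge hasn't slipped in the grip: the cap is still at (318,325). Pushing home.

```bash
python3 -m crank '[[0,0,0.08,0,0,0],[0,0,0.06,0,0,0],[0,0,0.06,0,0,0],[0,0,0,0,0,0],[0,0,0,0,0,0]]'; python3 st.py
```

```text
clock: 20.5
tcp_pos: [0.5134, -0.044, 0.1194]
orientation: [0.244, 2.696, -0.054]
contact_force: [-3.2, -0.7, 7.2]
grip_width: 0.0361
gripper_force: 102.1
N in tool [ 0.8398 -0.8689 54.0952] mouth-collar 0.29524274611323165 force tool [-0.3026 -1.2401 -7.8421] moment [0.3714 0.1817 0.0482]
```

```bash
python3 -m crank '[[0,0,0.04,0,0,0],[0,0,0.04,0,0,0],[0,0,0,0,0,0],[0,0,0,0,0,0]]'; python3 st.py
```

```text
clock: 20.9
tcp_pos: [0.5139, -0.0441, 0.1187]
orientation: [0.244, 2.695, -0.054]
contact_force: [-11.7, -0.0, 23.3]
grip_width: 0.0363
gripper_force: 105.1
N in tool [ 1.0113 -0.793  53.317 ] mouth-collar -0.48296588969638776 force tool [  0.5822  -2.1402 -25.9551] moment [ 0.2969  0.7809 -0.0107]
```

The force jumped to 26 N right at the expected depth, so it is home. I'll hold, check it is steady and check the filter, then hand in.

```bash
python3 -m crank '[[0,0,0,0,0,0],[0,0,0,0,0,0],[0,0,0,0,0,0],[0,0,0,0,0,0],[0,0,0,0,0,0],[0,0,0,0,0,0]]'; python3 st.py; python3 - <<'E'
from h import *
f=grab('top'); P=pts(f,np.stack(np.meshgrid(np.arange(640),np.arange(400)),-1).reshape(-1,2))
k=(P[:,2]>.085)&(P[:,2]<.1)&(np.hypot(P[:,0]-.564,P[:,1]-.108)<.03);q=P[k]; print(len(q),cv2.minEnclosingCircle(q[:,:2].astype(np.float32)))
print(r.hand_in())
E
```

```text
clock: 21.5
tcp_pos: [0.5139, -0.0441, 0.1187]
orientation: [0.244, 2.695, -0.054]
contact_force: [-13.2, 0.5, 23.2]
grip_width: 0.0362
gripper_force: 105.1
N in tool [ 1.006  -0.8323 53.3131] mouth-collar -0.48685803497849633 force tool [  2.0387  -1.9145 -26.5878] moment [0.3571 0.8181 0.024 ]
157 ((0.5647348761558533, 0.10821955651044846), 0.016463520005345345)
the job is handed in; nothing more can be done
None
```

I handed the job in at about 21.5 s, with no verdict returned: the small filter stands let go in the well, and the cartridge is gripped and held at about 26 N against the collar at full depth (snap and valve travel judged from depth and force only).

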